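Lock the rack shuttle with its pin

TASK

Lock the analyser's rack shuttle for service: pull the locking pin out of its parking block, put its tip through the slot in the white deck, and feel gently along the black shuttle plate below until the tip drops into the plate's one blind hole. Seat the pin upright and fully home, its collar down on the deck, and let go. Do not force the pin, and leave the other things on the bench and deck where they are.

Things in the scene. Friction and masses are not known exactly. Their poses are not given: they have to be found in the camera images.
- pin_grip (a point): Centre of the loose locking pin's grey block grip, 16 mm (own x) by 24 mm (own y), 46 mm tall, half-way up it: 52 mm above the pin's tip, 28 mm above the collar's underside, 23 mm below the grip's top. Under the grip is a round collar 26 mm across, 5 mm thick, then the shaft. z points up along the pin. About 90 g. Starts upright in the parking block.
- pin_tip (a point): Lower end of the pin's steel shaft, on its axis, 52 mm below pin_grip; same axes. The shaft is round, 10 mm in diameter and 24 mm long below the collar, with a 1.5 mm bevel at the tip.
- park: Fixed aluminium parking block 56 x 56 x 32 mm with one 14 mm hole, 28 mm deep, in the middle of its top; origin at the centre of its underside. The pin's collar rests on its top, so the pin must rise 24 mm to come clear.
- deck: Fixed white deck, a low box 160 x 260 x 60 mm with red trim; origin at the centre of its underside. A slot 100 mm long (own y) and 16 mm wide goes through the middle of its 8 mm thick top. When the pin is fully home its collar rests on the top face and its tip is 24 mm below it.
- slot_mid (a point): Centre of the slot, level with the deck's top face. y runs along the slot, x across, z up. The flat black shuttle plate lies under all of the slot, its top 10 mm below the deck's. Its one blind hole, 13 mm wide, 16 mm deep, is on the slot's centre line; where along it is not told and varies: up to 35 mm either way from here. A brake holds the plate still under 25 N.
- slot_end (a point): The +y end of the slot, on its centre line, level with the top of the deck, 50 mm from slot_mid. With its tip on the plate beside the hole, the pin's collar stands 14 mm above the deck.
- bottle: Bystander, to be left alone: white reagent bottle, 60 mm diameter, 130 mm tall; origin on its axis, at its underside.
- beaker: Bystander, to be left alone: glass beaker, 70 mm diameter, 90 mm tall; origin on its axis, at its underside.
- jar: Bystander, to be left alone: amber jar with white cap, 44 mm diameter, 60 mm tall, beside the parking block; origin on its axis, at its underside.
- vial: Bystander, to be left alone: small capped vial, 22 mm diameter, 45 mm tall, standing on a corner of the deck; origin on its axis, at its underside.

How it is judged:
By the outcome, as a careful person would: the job done as asked, in the order asked, and still so for the second after the job is handed in, with the robot touching nothing.
It also fails if it takes over 64 s, if anything falls off the work surface, if the arm or the gripper's body presses on something with over 40 N, if the wrist force passes 120 N, or if a joint passes its speed limit or range.

ROBOT

A 7-joint arm with a two-finger parallel gripper is mounted at the origin on the work surface. World frame = base frame: x ahead of the robot, y to its left, z up, the work surface at z = 0. Lengths are in m, angles in rad, forces in N, time in s.
With the tool pointing down it reaches from about 0.4 to 0.85 m from the base axis. Payload 4.5 kg.
Tool frame: the origin (TCP) lies between the finger pads; the fingertips stand 14 mm ahead of it and the grasp point (between the pads) lies 5 mm behind it; x points along the fingers, z is the direction in which the jaws open and shut, and the axes are right-handed (so a half turn about x gives the same grasp; the last joint's range is limited). The gripper opens to 88 mm and grips with 3 to 60 N. Pads are 18 mm wide; open, the fingers measure 123 mm over their backs; the gripper's body (75 mm by 187 mm) begins 45 mm behind the grasp point.
Start: joints at [1.351, 0.689, -0.195, 1.565, 0.157, 0.902, -0.215], TCP at [0.157, -0.605, 0.253] pointing down, gripper open.
Joint ranges: [-3.01, 3.01], [-0.46, 2.08], [-1.47, 1.51], [0.13, 2.56], [-1, 4.14], [0.04, 2.09], [-2.66, 2.66]. Speed limits (rad/s): [2.57, 2.57, 3.14, 3.14, 3.14, 3.14, 3.14].

INTERFACE

Orientations are given as a unit quaternion [x, y, z, w].
In Python, from plant import r, cams gives the robot as it stands.
- The arm moves only by the tool apply_moves, never from a script. Its arguments are lists of equal length, an entry for each row: "travel": the shift along the world's x, y, z in cm, a list of three; "roll": the turn about the world's z in degrees; "gripper": the finger opening in cm, from 0 to 8.81. In form: {"travel": [[x, y, z], ...], "roll": [roll, ...], "gripper": [gripper, ...]}. A call has exactly 8 rows; each row is the pose to reach, as a shift and turn from the pose commanded when the call began; what a row does not reach only later rows make up. A row lasts 1/12 s, in which the tool goes at most 41.7 mm and 7.16 degrees, less where a joint would pass 70% of its speed; a pose out of reach is approached as far as the arm can. A call with a gripper value outside its range is refused whole. The fingers move at their own pace and stop on an object; "newtons" is the grip in N (left out, the last holds). Time passes only in rows, so rows that repeat a pose let the fingers close, or fill a call up. It gives the time, the measured TCP pose, the force and the opening at its end, in the units of the state.
- r.get_state(): the state, without advancing time (a new reading comes with each control period).
- cams.snapshot(name): name is "scene" or "top"; returns a dict with "image" (400x640x3 uint8, red, green, blue), "fx", "fy", "cx", "cy" (pixels), "R" (3x3) and "t" (3): a world point X has camera coordinates R X + t. Camera axes: x right, y down, z forward; pixel columns grow to the right and rows downward; lengths in m; the calibration is good to about 2 mm. A picture is of the moment at which its call begins. There is no depth.
- r.finish_job(): hands the job in, once; it reports no verdict.
The state is a dict: "clock": time; "q": joint angles; "qd": joint speeds; "joint_torque": joint torques, N m; "tool_pos": TCP position; "eef_rot": TCP orientation; "contact_force": force on the tool from outside, world axes, zero at the start; "moment": the same for the moment, N m; "opening": opening from 0.0 (shut) to 1.0 (fully open).
Only numpy, scipy, OpenCV 4.12 (cv2) and the standard library are available. Lean on these libraries where they do the work, as an engineer would, in place of code of your own. Each camera call takes 0.05 s, during which the arm holds its last target. There are 200 camera calls.

## Working session

There is one attempt and no reset: what is moved stays moved. The work goes in short steps, Python scripts to look and compute and a tool call to move; the robot and the scene stay as the last step left them, time stands still between calls to the robot, and variables do not carry over. Pictures are saved under pics/ and viewed, about 8 in all and at most 12, crops included, and the job is handed in when it is done.

Besides the shell and the picture viewer there is one more tool, called after "Call:" as a command line: name --pt "numbers of a row" for each row, then --argument value for the rest. apply_moves: Moves the arm, as the interface text tells. Its arguments: {"type":"object","properties":{"travel":{"type":"array","items":{"type":"array","items":{"type":"number"}}},"roll":{"type":"array","items":{"type":"number"}},"gripper":{"type":"array","items":{"type":"number"}},"newtons":{"type":"number"}},"required":["travel","roll","gripper"]}

```bash
ls; mkdir -p pics; cat > h.py <<'E'
import numpy as np, cv2
from plant import r, cams
def snap(n, f=None):
    s=cams.snapshot(n)
    if f: cv2.imwrite('pics/'+f, s['image'][:,:,::-1])
    return s
def ray(s,u,v,z):
    R=np.array(s['R']);t=np.array(s['t']); c=-R.T@t
    d=R.T@np.array([(u-s['cx'])/s['fx'],(v-s['cy'])/s['fy'],1]); return c+d*(z-c[2])/d[2]
def proj(s,X):
    c=np.array(s['R'])@np.array(X)+np.array(s['t']); return s['fx']*c[0]/c[2]+s['cx'], s['fy']*c[1]/c[2]+s['cy']
E
python3 - <<'E'
from h import *
import pickle
for n in('scene','top'):
    s=snap(n,n+'1.png'); pickle.dump(s,open(n+'1.pkl','wb')); print(n,s['fx'],-np.array(s['R']).T@s['t'],np.array(s['R']).round(2).tolist())
print(r.get_state())
E
```

```text
pics
scene 376.48682258539253 [ 0.99354712 -0.2277263   0.68138693] [[0.51, 0.86, -0.01], [0.64, -0.39, -0.66], [-0.58, 0.33, -0.75]]
top 475.23631618234265 [0.36898343 0.00421301 1.35722613] [[0.02, -1.0, 0.0], [-0.99, -0.02, -0.15], [0.15, -0.0, -0.99]]
{'clock': 0.1, 'q': array([ 1.35081713,  0.68991143, -0.19450631,  1.56620261,  0.15728163,
        0.90251959, -0.2150691 ]), 'qd': array([ 1.25017111e-04, -4.69810795e-04, -1.69925238e-03, -2.07070294e-03,
       -4.85049163e-05,  1.42627030e-03,  9.40659181e-04]), 'joint_torque': array([-2.74401944e-03, -5.28498638e+01, -1.27150577e+00, -1.53837562e+01,
       -5.26017195e-02,  1.94021086e-03,  2.34612560e-05]), 'tool_pos': array([ 0.15673659, -0.60447518,  0.25199278]), 'eef_rot': array([ 0.43300737,  0.55975818, -0.43235821,  0.55878599]), 'contact_force': array([-0.17396045,  0.63815499, -0.1360386 ]), 'moment': array([-0.02394085, -0.00034868, -0.02020624]), 'opening': 1.0018803768350106}
```

View pics/scene1.png

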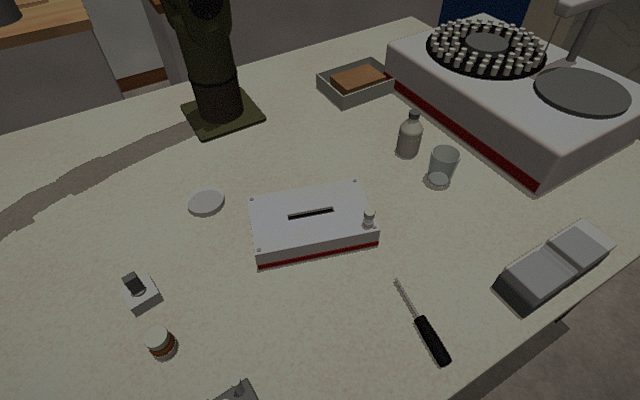

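View pics/top1.png

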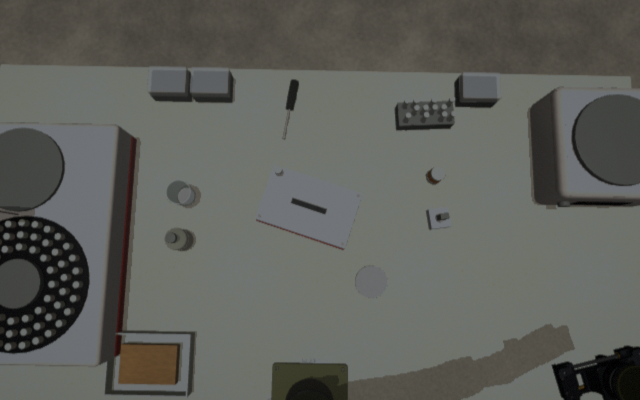

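The scene shows the deck with its slot and the vial on a corner, the park block with the pin, and the jar. In the top view the slot is at (309,206), the park block at (439,218), the jar at (437,176) and the vial at (279,173). Next I'll segment these in enlarged crops.

```bash
python3 - <<'E'
from h import *
import pickle
s=pickle.load(open('top1.pkl','rb'));g=cv2.cvtColor(s['image'],cv2.COLOR_RGB2GRAY)
q=pickle.load(open('scene1.pkl','rb'));
def cs(g,box,th,inv,z,S):
    x0,y0,x1,y1=box; m=((g[y0:y1,x0:x1]<th)==inv).astype(np.uint8)
    for c in cv2.findContours(m,cv2.RETR_EXTERNAL,cv2.CHAIN_APPROX_NONE)[0]:
        if cv2.contourArea(c)<15: continue
        rc=cv2.minAreaRect(c.astype(np.float32)+np.float32([x0,y0])); b=cv2.boxPoints(rc)
        w=np.array([ray(S,*p,z) for p in b]); e=[w[1]-w[0],w[2]-w[1]]
        print(np.round(rc[0],1),'ctr',w.mean(0).round(4),'len',[round(np.linalg.norm(k),4) for k in e],'ang',[round(np.degrees(np.arctan2(k[1],k[0])),1) for k in e])
print('slot');cs(g,(285,190,335,222),110,True,.06,s)
print('deck');cs(g,(245,160,370,255),178,False,.06,s)
print('grip');cs(g,(425,205,455,232),110,True,.079,s)
a=cv2.resize(s['image'][160:240,410:470],None,fx=6,fy=6,interpolation=2)
b=cv2.resize(q['image'][250:370,100:190],None,fx=4,fy=4,interpolation=2)
o=np.zeros((480,730,3),np.uint8);o[:,:360]=a;o[:,370:]=b
cv2.imwrite('pics/c1.png',o[:,:,::-1])
E
```

```text
slot
[308.4 205.7] ctr [0.529  0.0109 0.06  ] len [np.float64(0.0202), np.float64(0.1045)] ang [np.float64(-16.9), np.float64(-107.5)]
deck
grip
[442.  217.1] ctr [ 0.5022 -0.3507  0.079 ] len [np.float64(0.0395), np.float64(0.0253)] ang [np.float64(-79.5), np.float64(-172.0)]
[433.4 223.3] ctr [ 0.4851 -0.3271  0.079 ] len [np.float64(0.0442), np.float64(0.0785)] ang [np.float64(-37.8), np.float64(-127.6)]
```

View pics/c1.png

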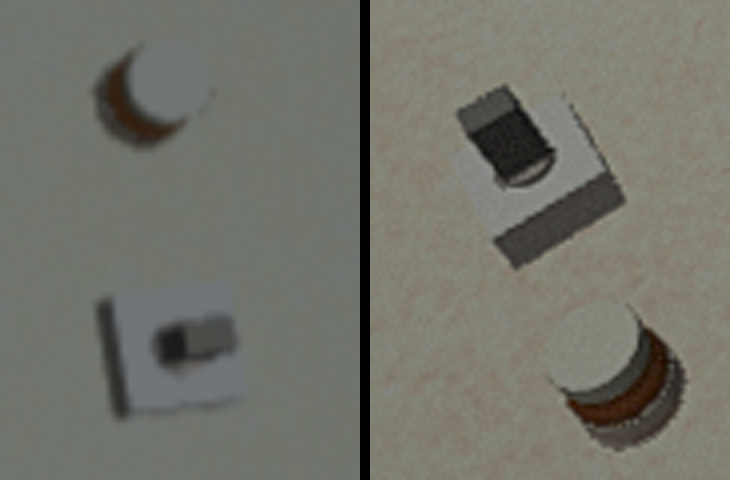

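The grip's top face (lighter grey) is visible in both crops: about (445,216) in the top view, and about (130,278) in the scene view. The pin is upright and its grip is aligned with the block.

```bash
python3 - <<'E'
from h import *
import pickle
from scipy.spatial.transform import Rotation as Ro
s=pickle.load(open('top1.pkl','rb'));q=pickle.load(open('scene1.pkl','rb'))
T=[(410+x/6-.5,160+y/6-.5) for x,y in [(188,322),(233,315),(238,352),(191,360)]]
C=[(100+(x-370)/4-.5,250+y/4-.5) for x,y in [(458,112),(506,85),(523,110),(470,135)]]
for S,P in((s,T),(q,C)):
    w=np.array([ray(S,*p,.083) for p in P]); print('grip',w.mean(0).round(4),[(round(float(np.linalg.norm(k))*1e3,1),round(float(np.degrees(np.arctan2(k[1],k[0]))),1)) for k in (w[1]-w[0],w[2]-w[1],w[3]-w[2],w[0]-w[3])])
T=[(410+x/6-.5,160+y/6-.5) for x,y in [(108,297),(232,283),(247,400),(127,415)]]
w=np.array([ray(s,*p,.032) for p in T]); print('park',w.mean(0).round(4),[(round(float(np.linalg.norm(k))*1e3,1),round(float(np.degrees(np.arctan2(k[1],k[0]))),1)) for k in (w[1]-w[0],w[2]-w[1],w[3]-w[2],w[0]-w[3])])
# slot in scene
g=cv2.cvtColor(q['image'],cv2.COLOR_RGB2GRAY);m=(g[195:230,275:345]<90).astype(np.uint8)
c=max(cv2.findContours(m,0,1)[0],key=cv2.contourArea);p=c[:,0]+np.array([275,195])
w=np.array([ray(q,*k,.06)[:2]*1000 for k in p]).astype(np.float32);print('slot scene',cv2.minAreaRect(w))
print(Ro.from_quat(r.get_state()['eef_rot']).as_matrix().round(3))
for n,S,b in(('slotS',q,(240,170,390,280)),('slotT',s,(250,160,370,255))):
    cv2.imwrite('pics/%s.png'%n,cv2.resize(S['image'][b[1]:b[3],b[0]:b[2]],None,fx=5,fy=5,interpolation=2)[:,:,::-1])
E
```

```text
grip [ 0.5057 -0.3575  0.083 ] [(20.6, -80.1), (16.8, -173.7), (21.6, 100.7), (17.1, 3.2)]
grip [ 0.508  -0.3546  0.083 ] [(22.3, 98.3), (18.0, 12.0), (23.6, -88.3), (15.2, -171.6)]
park [ 0.5055 -0.356   0.032 ] [(58.8, -82.5), (55.0, -174.1), (56.6, 98.1), (55.6, 8.1)]
slot scene ((529.6160888671875, 11.486751556396484), (99.26179504394531, 15.94920825958252), 73.28511047363281)
[[-0.001  0.968  0.251]
 [ 0.002  0.251 -0.968]
 [-1.    -0.    -0.002]]
```

View pics/slotT.png

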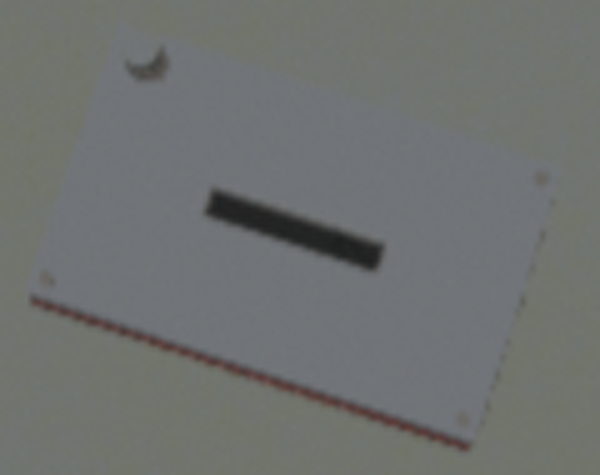

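View pics/slotS.png

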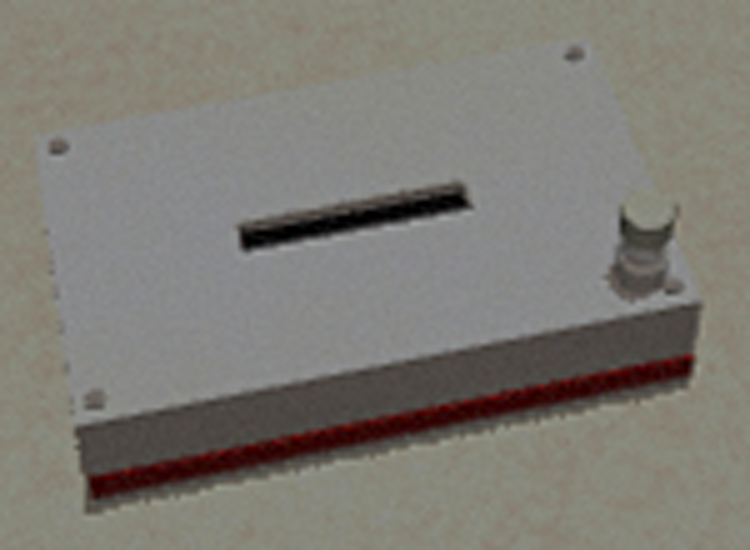

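Both views agree. The slot centre is about (0.5295, 0.011), with its y axis at about 73°. The grip is at about (0.506, -0.356), with yaw about 8°. I'll grip along the pin's own y, which needs a roll of about -6.5° now.

Call:
apply_moves --pt "4 3 0" --pt "8 6 0" --pt "11.5 8.2 0" --pt "15 10.6 0" --pt "18.5 13.1 0" --pt "22 15.6 0" --pt "25 17.8 0" --pt "28 19.9 -2" --roll '[-1,-2,-3,-4,-5,-6,-6.5,-6.5]' --gripper '[6,6,6,6,6,6,6,6]' --newtons 30

```text
clock: 0.77
tool_pos: [0.4294, -0.4126, 0.2397]
eef_rot: [0.464, 0.532, -0.463, 0.536]
contact_force: [0.7, -0.4, 0.3]
opening: 0.681
```

Call:
apply_moves --pt "2.5 1.8 -2" --pt "5 3.6 -4" --pt "6.9 5 -7" --pt "6.9 5 -9" --pt "6.9 5 -10" --pt "6.9 5 -10" --pt "6.9 5 -10" --pt "6.9 5 -10" --roll '[0,0,0,0,0,0,0,0]' --gripper '[6,6,6,6,6,6,6,6]'

```text
clock: 1.43
tool_pos: [0.495, -0.3653, 0.1391]
eef_rot: [0.464, 0.533, -0.465, 0.534]
contact_force: [0.6, -0.6, 0.5]
opening: 0.678
```

```bash
python3 - <<'E'
from h import *
from scipy.spatial.transform import Rotation as Ro
q=snap('scene')
st=r.get_state();print(st['tool_pos'],Ro.from_quat(st['eef_rot']).as_matrix().round(3).tolist())
cv2.imwrite('pics/c2.png',cv2.resize(q['image'][210:340,70:210],None,fx=4,fy=4,interpolation=2)[:,:,::-1])
E
```

```text
[ 0.49519836 -0.36520283  0.13928225] [[0.002, 0.99, 0.138], [-0.002, 0.138, -0.99], [-1.0, 0.002, 0.002]]
```

View pics/c2.png

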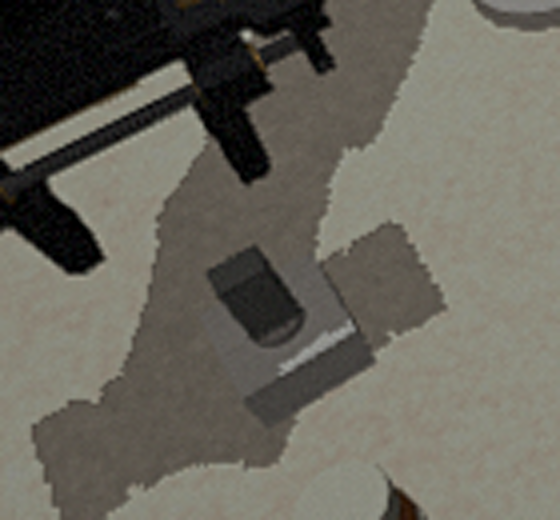

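The gripper is above the pin and aligned with the block, but about 1.4 cm short. I'll correct that, descend and grip.

Call:
apply_moves --pt "1.1 0.9 0" --pt "1.1 0.9 0" --pt "1.1 0.9 -2" --pt "1.1 0.9 -4.5" --pt "1.1 0.9 -7" --pt "1.1 0.9 -8.1" --pt "1.1 0.9 -8.1" --pt "1.1 0.9 -8.1" --roll '[0,0,0,0,0,0,0,0]' --gripper '[6,6,6,6,6,6,6,6]'

```text
clock: 2.15
tool_pos: [0.5068, -0.3543, 0.0571]
eef_rot: [0.464, 0.534, -0.464, 0.534]
contact_force: [0.6, 0.8, 0.0]
opening: 0.681
```

Call:
apply_moves --pt "0 0 0" --pt "0 0 0" --pt "0 0 0" --pt "0 0 0" --pt "0 0 0" --pt "0 0 0" --pt "0 0 0" --pt "0 0 0" --roll '[0,0,0,0,0,0,0,0]' --gripper '[4,3,2,1,1,1,1,1]' --newtons 30

```text
clock: 2.82
tool_pos: [0.5065, -0.3548, 0.0572]
eef_rot: [0.464, 0.534, -0.464, 0.534]
contact_force: [-0.1, -0.3, 4.3]
opening: 0.272
```

The opening is 24 mm, which matches the grip across its y. I'll lift, then check.

Call:
apply_moves --pt "0 0 0.5" --pt "0 0 1.5" --pt "0 0 3" --pt "0 0 5" --pt "0 0 7.5" --pt "0 0 10" --pt "0 0 10" --pt "0 0 10" --roll '[0,0,0,0,0,0,0,0]' --gripper '[1,1,1,1,1,1,1,1]'

```text
clock: 3.48
tool_pos: [0.507, -0.3548, 0.1585]
eef_rot: [0.464, 0.533, -0.464, 0.535]
contact_force: [-0.5, -0.3, -1.7]
opening: 0.267
```

```bash
python3 - <<'E'
from h import *
q=snap('scene')
st=r.get_state();print(st['tool_pos'],st['contact_force'],st['moment'],st['opening'])
p=st['tool_pos'];print(proj(q,p),proj(q,p-[0,0,.049]))
cv2.imwrite('pics/c3.png',cv2.resize(q['image'][200:340,70:210],None,fx=4,fy=4,interpolation=2)[:,:,::-1])
E
```

```text
[ 0.50602095 -0.35422167  0.15697546] [-0.49767131  0.35071959 -0.8158722 ] [-0.01466257  0.03259854  0.02581241] 0.2698489318613686
(np.float64(111.92058789807373), np.float64(253.4211258183079)) (np.float64(123.75021093602777), np.float64(268.9265036789022))
```

View pics/c3.png

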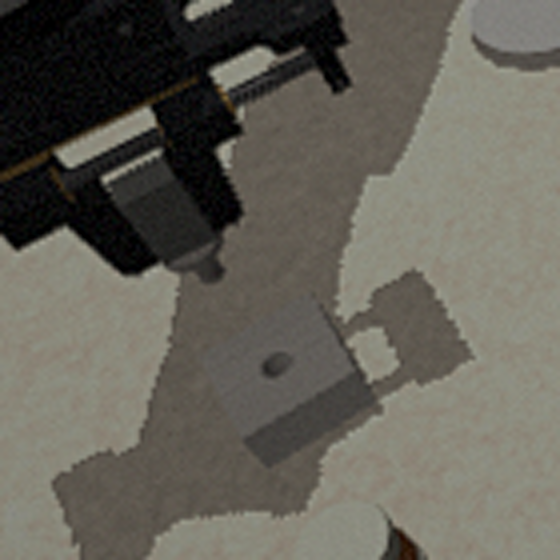

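The pin is out, upright, with its tip at (123,269.5), against a prediction of (123.8,268.9). It is centred in the grip. Next I'll move to above the slot's -y part (40 mm from mid), with a roll of -25°.

Call:
apply_moves --pt "0.1 2 0" --pt "0.2 5 0" --pt "0.3 8.5 0" --pt "0.4 12 0" --pt "0.5 15.5 0" --pt "0.6 19 0" --pt "0.7 22 0" --pt "0.8 24 0" --roll '[-4,-8,-12,-16,-20,-25,-25,-25]' --gripper '[1,1,1,1,1,1,1,1]'

```text
clock: 4.2
tool_pos: [0.5129, -0.11, 0.1553]
eef_rot: [-0.567, -0.423, 0.568, -0.42]
contact_force: [0.4, -0.1, -0.4]
opening: 0.272
```

Call:
apply_moves --pt "0.1 2 0" --pt "0.2 4 0" --pt "0.3 6 -1" --pt "0.3 7.5 -2" --pt "0.3 8.6 -3" --pt "0.3 8.8 -3.2" --pt "0.3 8.8 -3.2" --pt "0.3 8.8 -3.2" --roll '[0,0,0,0,0,0,0,0]' --gripper '[1,1,1,1,1,1,1,1]'

```text
clock: 4.87
tool_pos: [0.517, -0.0278, 0.1245]
eef_rot: [-0.568, -0.42, 0.569, -0.421]
contact_force: [-0.5, -0.3, -0.5]
opening: 0.27
```

```bash
python3 - <<'E'
from h import *
from scipy.spatial.transform import Rotation as Ro
q=snap('scene')
st=r.get_state();p=st['tool_pos'];print(p,st['contact_force'],st['opening'])
print(Ro.from_quat(st['eef_rot']).as_matrix().round(3).tolist())
a=np.radians(73);d=p[:2]-[.5295,.011];print('slot x,y mm',1e3*(d@[np.sin(a),-np.cos(a)]),1e3*(d@[np.cos(a),np.sin(a)]))
for y in(-.05,.05): print(proj(q,[.5295+y*np.cos(a),.011+y*np.sin(a),.06]))
print(proj(q,p-[0,0,.049]))
cv2.imwrite('pics/c4.png',cv2.resize(q['image'][140:280,230:390],None,fx=5,fy=4,interpolation=2)[:,:,::-1])
E
```

```text
[ 0.51729102 -0.02816145  0.12481382] [ 0.53726317  0.12092919 -0.49910022] 0.2679030155770201
[[-0.0, 0.956, -0.294], [-0.001, -0.294, -0.956], [-1.0, 0.0, 0.001]]
slot x,y mm -0.22580220129137019 -41.01984348298456
(np.float64(287.1684067510395), np.float64(217.32672005483795))
(np.float64(332.4727672216171), np.float64(208.50137994093004))
(np.float64(290.7420697791546), np.float64(211.67332414613466))
```

View pics/c4.png

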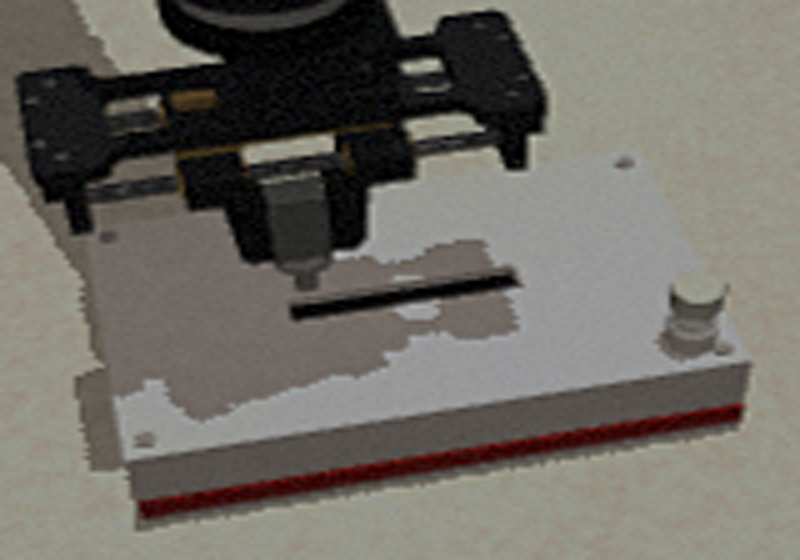

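The tip hangs at about (291.6,211.3), over the slot's -y end. It lines up with the slot line. Descending slowly.

Call:
apply_moves --pt "0.05 0.1 -0.5" --pt "0.05 0.1 -1" --pt "0.05 0.1 -1.3" --pt "0.05 0.1 -1.5" --pt "0.05 0.1 -1.6" --pt "0.05 0.1 -1.7" --pt "0.05 0.1 -1.75" --pt "0.05 0.1 -1.8" --roll '[0,0,0,0,0,0,0,0]' --gripper '[1,1,1,1,1,1,1,1]'

```text
clock: 5.58
tool_pos: [0.5179, -0.0255, 0.1068]
eef_rot: [0.568, 0.421, -0.568, 0.421]
contact_force: [0.5, 0.1, 0.1]
opening: 0.267
```

Call:
apply_moves --pt "0 0 0" --pt "0 0 -0.1" --pt "0 0 -0.1" --pt "0 0 -0.2" --pt "0 0 -0.2" --pt "0 0 -0.3" --pt "0 0 -0.3" --pt "0 0 -0.3" --roll '[0,0,0,0,0,0,0,0]' --gripper '[1,1,1,1,1,1,1,1]'

```text
clock: 6.25
tool_pos: [0.5178, -0.0255, 0.1037]
eef_rot: [-0.568, -0.421, 0.568, -0.421]
contact_force: [-0.3, -0.5, -1.2]
opening: 0.269
```

The tip is 5 mm into the slot with no contact. I'll feel across it, ±2.2 mm, to verify centring.

Call:
apply_moves --pt "0.05 -0.015 0" --pt "0.1 -0.03 0" --pt "0.15 -0.045 0" --pt "0.19 -0.06 0" --pt "0.21 -0.065 0" --pt "0.21 -0.065 0" --pt "0.21 -0.065 0" --pt "0.21 -0.065 0" --roll '[0,0,0,0,0,0,0,0]' --gripper '[1,1,1,1,1,1,1,1]'

```text
clock: 6.92
tool_pos: [0.5199, -0.0262, 0.1038]
eef_rot: [-0.568, -0.421, 0.568, -0.421]
contact_force: [-1.3, -0.3, -0.7]
opening: 0.269
```

Call:
apply_moves --pt "-0.1 0.03 0" --pt "-0.2 0.06 0" --pt "-0.3 0.09 0" --pt "-0.36 0.11 0" --pt "-0.4 0.12 0" --pt "-0.42 0.13 0" --pt "-0.42 0.13 0" --pt "-0.42 0.13 0" --roll '[0,0,0,0,0,0,0,0]' --gripper '[1,1,1,1,1,1,1,1]'

```text
clock: 7.58
tool_pos: [0.5158, -0.0248, 0.1038]
eef_rot: [0.568, 0.421, -0.568, 0.421]
contact_force: [-0.4, -0.0, -1.2]
opening: 0.267
```

Call:
apply_moves --pt "-0.02 0.006 0" --pt "-0.04 0.012 0" --pt "-0.06 0.018 0" --pt "-0.08 0.024 0" --pt "-0.1 0.03 0" --pt "-0.1 0.03 0" --pt "-0.1 0.03 0" --pt "-0.1 0.03 0" --roll '[0,0,0,0,0,0,0,0]' --gripper '[1,1,1,1,1,1,1,1]'

```text
clock: 8.25
tool_pos: [0.5149, -0.0246, 0.1038]
eef_rot: [0.568, 0.421, -0.568, 0.421]
contact_force: [1.2, 0.4, -0.9]
opening: 0.268
```

Call:
apply_moves --pt "0.1 -0.03 0" --pt "0.25 -0.075 0" --pt "0.4 -0.12 0" --pt "0.52 -0.16 0" --pt "0.58 -0.175 0" --pt "0.62 -0.19 0" --pt "0.62 -0.19 0" --pt "0.62 -0.19 0" --roll '[0,0,0,0,0,0,0,0]' --gripper '[1,1,1,1,1,1,1,1]'

```text
clock: 8.92
tool_pos: [0.5208, -0.0264, 0.1038]
eef_rot: [-0.568, -0.421, 0.568, -0.421]
contact_force: [-0.9, 0.1, -1.5]
opening: 0.27
```

There is only faint contact at both ±3.1 mm, so the pin is centred. Back to the middle, then down to touch the plate.

Call:
apply_moves --pt "-0.15 0.045 0" --pt "-0.3 0.09 0" --pt "-0.3 0.09 -0.1" --pt "-0.3 0.09 -0.2" --pt "-0.3 0.09 -0.3" --pt "-0.3 0.09 -0.4" --pt "-0.3 0.09 -0.45" --pt "-0.3 0.09 -0.45" --roll '[0,0,0,0,0,0,0,0]' --gripper '[1,1,1,1,1,1,1,1]'

```text
clock: 9.58
tool_pos: [0.5179, -0.0256, 0.0992]
eef_rot: [-0.568, -0.421, 0.568, -0.421]
contact_force: [-0.1, 0.1, -0.6]
opening: 0.268
```

Call:
apply_moves --pt "0 0 -0.02" --pt "0 0 -0.04" --pt "0 0 -0.06" --pt "0 0 -0.08" --pt "0 0 -0.08" --pt "0 0 -0.08" --pt "0 0 -0.08" --pt "0 0 -0.08" --roll '[0,0,0,0,0,0,0,0]' --gripper '[1,1,1,1,1,1,1,1]'

```text
clock: 10.25
tool_pos: [0.518, -0.0256, 0.099]
eef_rot: [0.568, 0.421, -0.568, 0.421]
contact_force: [-0.4, 0.3, 5.7]
opening: 0.272
```

Touching at about 6 N with 0.6 mm of press. I'll slide along in 4 mm steps, reading force and height after each.

Call:
apply_moves --pt "0.02 0.064 0" --pt "0.039 0.128 0" --pt "0.058 0.19 0" --pt "0.078 0.255 0" --pt "0.098 0.32 0" --pt "0.117 0.383 0" --pt "0.117 0.383 0" --pt "0.117 0.383 0" --roll '[0,0,0,0,0,0,0,0]' --gripper '[1,1,1,1,1,1,1,1]'

```text
clock: 10.92
tool_pos: [0.5188, -0.0236, 0.099]
eef_rot: [-0.568, -0.42, 0.569, -0.421]
contact_force: [-1.4, -3.3, 5.6]
opening: 0.27
```

Call:
apply_moves --pt "0.02 0.064 0" --pt "0.039 0.128 0" --pt "0.058 0.19 0" --pt "0.078 0.255 0" --pt "0.098 0.32 0" --pt "0.117 0.383 0" --pt "0.117 0.383 0" --pt "0.117 0.383 0" --roll '[0,0,0,0,0,0,0,0]' --gripper '[1,1,1,1,1,1,1,1]'

```text
clock: 11.58
tool_pos: [0.5202, -0.017, 0.0982]
eef_rot: [0.568, 0.421, -0.568, 0.421]
contact_force: [-0.1, 0.6, -1.2]
opening: 0.269
```

The force vanished and z dropped below plate contact at slot y of about -29.5 mm, so the tip is over the hole. Lowering gently.

Call:
apply_moves --pt "0 0 -0.03" --pt "0 0 -0.06" --pt "0 0 -0.09" --pt "0 0 -0.12" --pt "0 0 -0.15" --pt "0 0 -0.15" --pt "0 0 -0.15" --pt "0 0 -0.15" --roll '[0,0,0,0,0,0,0,0]' --gripper '[1,1,1,1,1,1,1,1]'

```text
clock: 12.25
tool_pos: [0.5203, -0.0179, 0.097]
eef_rot: [-0.568, -0.421, 0.568, -0.421]
contact_force: [-1.1, 0.9, -1.1]
opening: 0.271
```

Call:
apply_moves --pt "0 0 -0.05" --pt "0 0 -0.1" --pt "0 0 -0.15" --pt "0 0 -0.2" --pt "0 0 -0.25" --pt "0 0 -0.3" --pt "0 0 -0.3" --pt "0 0 -0.3" --roll '[0,0,0,0,0,0,0,0]' --gripper '[1,1,1,1,1,1,1,1]'

```text
clock: 12.92
tool_pos: [0.5202, -0.0179, 0.0939]
eef_rot: [-0.568, -0.421, 0.568, -0.421]
contact_force: [0.3, -0.1, -0.9]
opening: 0.269
```

Call:
apply_moves --pt "0 0 -0.1" --pt "0 0 -0.2" --pt "0 0 -0.3" --pt "0 0 -0.4" --pt "0 0 -0.5" --pt "0 0 -0.6" --pt "0 0 -0.7" --pt "0 0 -0.75" --roll '[0,0,0,0,0,0,0,0]' --gripper '[1,1,1,1,1,1,1,1]'

```text
clock: 13.58
tool_pos: [0.5202, -0.0179, 0.0863]
eef_rot: [-0.568, -0.421, 0.568, -0.421]
contact_force: [1.2, 0.6, -0.9]
opening: 0.275
```

Call:
apply_moves --pt "0 0 -0.03" --pt "0 0 -0.06" --pt "0 0 -0.09" --pt "0 0 -0.12" --pt "0 0 -0.14" --pt "0 0 -0.16" --pt "0 0 -0.16" --pt "0 0 -0.16" --roll '[0,0,0,0,0,0,0,0]' --gripper '[1,1,1,1,1,1,1,1]'

```text
clock: 14.25
tool_pos: [0.5203, -0.0179, 0.0851]
eef_rot: [0.568, 0.421, -0.568, 0.421]
contact_force: [-1.3, 1.2, 4.4]
opening: 0.269
```

Collar contact at z=0.0851 (expected 0.0852). Release and retreat.

Call:
apply_moves --pt "0 0 0.04" --pt "0 0 0.04" --pt "0 0 0.04" --pt "0 0 0.04" --pt "0 0 0.04" --pt "0 0 0.04" --pt "0 0 0.04" --pt "0 0 0.04" --roll '[0,0,0,0,0,0,0,0]' --gripper '[2.6,3,3.5,4,4.5,5,5,5]'

```text
clock: 14.92
tool_pos: [0.5203, -0.0179, 0.0853]
eef_rot: [-0.568, -0.421, 0.568, -0.421]
contact_force: [0.2, -0.0, -0.3]
opening: 0.567
```

Call:
apply_moves --pt "0 0 0.5" --pt "0 0 1.5" --pt "0 0 3" --pt "0 0 5" --pt "0 0 7" --pt "0 0 9" --pt "-1 -3 11" --pt "-2 -6 12" --roll '[0,0,0,0,0,0,0,0]' --gripper '[5,5,5,5,5,5,5,5]'

```text
clock: 15.58
tool_pos: [0.5018, -0.0768, 0.2082]
eef_rot: [0.569, 0.421, -0.566, 0.423]
contact_force: [0.1, -0.2, 0.1]
opening: 0.568
```

Call:
apply_moves --pt "0 -3 0" --pt "0 -6 0" --pt "0 -9 0" --pt "0 -12 0" --pt "0 -14 0" --pt "0 -15 0" --pt "0 -15 0" --pt "0 -15 0" --roll '[0,0,0,0,0,0,0,0]' --gripper '[5,5,5,5,5,5,5,5]'

```text
clock: 16.25
tool_pos: [0.5003, -0.227, 0.2056]
eef_rot: [0.568, 0.421, -0.568, 0.421]
contact_force: [-0.3, 0.2, 0.1]
opening: 0.565
```

```bash
python3 - <<'E'
from h import *
q=snap('scene');t=snap('top')
print(r.get_state()['tool_pos'])
P=[.5202,-.0179]
for z in(.06,.111): print(z,np.round(proj(q,P+[z]),1),np.round(proj(t,P+[z]),1))
o=np.zeros((500,790,3),np.uint8)
o[:,:400]=cv2.resize(q['image'][170:270,270:350],None,fx=5,fy=5,interpolation=2)
o[:480,410:]=cv2.resize(t['image'][160:256,270:346],(380,480),interpolation=2)
cv2.imwrite('pics/c5.png',o[:,:,::-1])
E
```

```text
[ 0.50052742 -0.22555473  0.20535604]
0.06 [296.2 215.4] [318.8 209. ]
0.111 [294.6 199.5] [319.2 206.8]
```

View pics/c5.png

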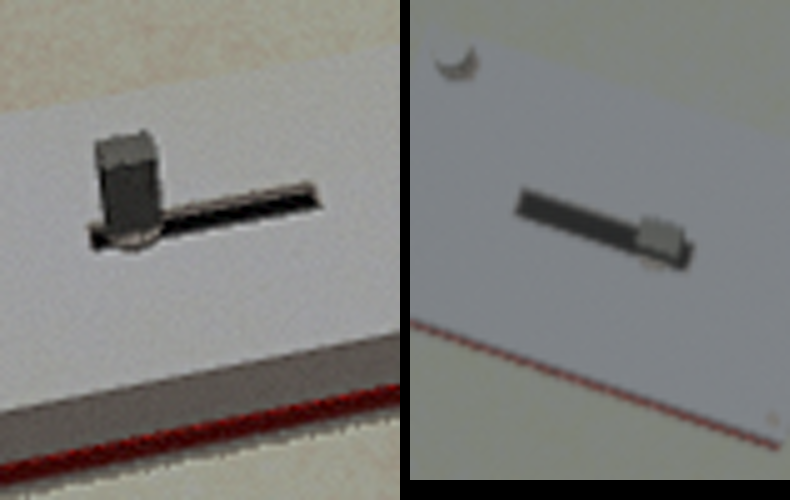

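The collar is flat on the deck and the pin is upright. The top of the grip is at about (295.6,200), against a prediction of (294.6,199.5), and the vial has not moved. Handing in.

```bash
python3 - <<'E'
from plant import r
print(r.finish_job(), r.get_state()['clock'])
E
```

```text
the job is handed in; nothing more can be done
the job is handed in; nothing more can be done
```

The shuttle is locked. The pin is seated upright in the plate's blind hole with its collar down on the deck, and the gripper has let go and moved clear.

- **Pull and insert:** I gripped the pin across its 24 mm faces, lifted it out of the parking block and lowered its tip into the slot's -y end. Moving it ±3.1 mm across the slot gave about 1 N or less on each side, so it was centred.
- **Finding the hole:** I pressed on the plate with about 6 N and slid toward +y. The tip stuck briefly with about 3 N of drag, well under the brake's 25 N. It then dropped in at about 29.5 mm to the -y side of the slot's middle.
- **Seating:** The pin went down with no extra force until the collar met the deck. That was at tool height 0.0851 m (0.0852 expected), with 4.4 N.

**Last checks:** The final pictures show the pin upright with its collar flat on the deck. The top of the grip is within about 1 pixel of where it should be, and the vial is in place. I did not recheck the jar, bottle or beaker in the final pictures, but no move went near them and no unexpected force appeared. No check failed, and the last motion ended at 16.3 s of the 64 s allowed.

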